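# Cock and fire a spring hammer to drive a clasp pin

### The arm

A 6-joint arm with a two-finger parallel gripper is mounted at the origin on a cart in front of the work surface, level with it; the furniture and walls round the work are solid. World frame = base frame: x ahead of the robot, y to its left, z up, the work surface at z = 0. Lengths are in m, angles in degrees, forces in N, time in s.
With the tool pointing down it reaches from about 0.35 to 0.975 m from the base axis. Payload 4.9 kg.
Tool frame: the origin (TCP) lies midway between the tips of the shut fingers; the grasp point (between the pads) lies 19 mm behind it (arm.pinch_z is the z of the grasp point in the tool frame, in m); z points along the fingers, y is the line along which they close (so a half turn about z gives the same grasp; the last joint's range is limited). The gripper opens to 85 mm and grips with 20 to 120 N. Pads are 22 mm wide; open, the fingers measure 114 mm over their backs; the gripper's body (76 mm by 85 mm) begins 54 mm behind the grasp point. The pads swing forward as they close: fully open they stand 13 mm farther back than shut.
Start: joints at [-79.355, 3.019, 92.412, -0, 84.569, -6.818], TCP at [0.188, -0.596, 0.207] pointing down, gripper open.
Joint ranges: [-172.51, 172.51], [-57.92, 126.97], [3.15, 148.05], [-58.71, 238.71], [5.1, 150.11], [-179.66, 179.66]. Speed limits (degrees/s): [147.25, 147.25, 180, 180, 180, 180].

### API

Orientations are given as [roll, pitch, yaw] about the fixed x, y, z axes, in that order (R = Rz(yaw) Ry(pitch) Rx(roll)).
In Python, from station import sensors, optics, workorder, nets, arm gives the robot as it stands.
- The arm moves only by the tool move_arm, never from a script. Its argument "commands" is a list of rows, each an object with "linear": the shift along the tool's x, y, z in mm, a list of three; "delta_rot": the turn, a rotation vector about the tool's x, y, z in rad, a list of three; "fingers": the opening, from 0 (shut) to 1 (fully open). In form: [{"linear": [tx, ty, tz], "delta_rot": [wx, wy, wz], "fingers": fingers}, ...]. A call has 1 to 10 rows; each row is the pose to reach, as a shift and turn from the pose commanded when the call began, along the tool's axes at that moment; what a row does not reach only later rows make up. A row lasts 1/12 s, in which the tool goes at most 41.7 mm and 7.16 degrees, less where a joint would pass 70% of its speed; a pose out of reach is approached as far as the arm can. A call with a gripper value outside its range is refused whole. The fingers move at their own pace and stop on an object; "squeeze" is the grip in N (left out, the last holds). Time passes only in rows, so rows that repeat a pose let the fingers close. It gives the time, the measured TCP pose, the force, the opening and the grip force at its end, in the units of the state.
- sensors.get_state(): the state, without advancing time (a new reading comes with each control period).
- optics.snapshot(name): name is "scene" or "top"; returns (picture, depth): 384x512x3 uint8, red, green, blue; 384x512 float32, m along the optical axis (not along the pixel's ray), 0 where there is no reading.
- optics.camera_info(name): a dict with "mtx" (3x3 intrinsics, pixels), "dist" ([k1, k2, p1, p2, k3] as OpenCV has them; the pictures are not rectified), "xyz" and "orientation" of the camera in the world. Camera axes: x right, y up, looking along -z (the intrinsics and any distortion apply to the point x, -y, -z); pixel columns grow to the right and rows downward; lengths in m; the calibration is good to about 2 mm. A picture is of the moment at which its call begins. camera_info takes no time and is no camera call.
- workorder.sign_off(): hands the job in; it is judged then, once.
Trained networks look in the newest picture that a camera, given by its name, has taken for a name from the list of things; names that differ only in an ending like _2 or _b are one class to them, and where a whole thing is asked for, a point or a joint stands for the part that bears it (a point fixed in the world has none). Each returns a list of dicts, best first, with "conf" (0 to 1); they miss things now and then, are a little off and sometimes report something else, mostly with a low value. They report only what shows in the picture. A call takes as long as a camera call.
- nets.trace(target, camera): "region" (384x512 bool, what is visible of it) and "position" ([row, column] in pixels, amid what is visible of it).
The state is a dict: "t": time; "joint_pos": joint angles; "joint_velocities": joint speeds; "tau": joint torques, N m; "tcp_pos": TCP position; "eef_rot": TCP orientation; "force": force on the tool from outside, world axes, zero at the start; "torque": the same for the moment, N m; "width": finger opening in m; "grip_force": force on a finger pad.
Only numpy, scipy, OpenCV 4.12 (cv2) and the standard library are available. Lean on these libraries where they do the work, as an engineer would, in place of code of your own. Each camera call takes 0.05 s, during which the arm holds its last target. There are 200 camera calls.

### The job

Drive the brass clasp pin home with the bench spring hammer: draw the striker back by its black handle until the sear catches, easing off rather than forcing it into the rubber stop behind the catch, and let go so that it stays cocked. Then press the trip pad down gently so that the striker fires and knocks the pin in. Do not touch the pin or help the blow by hand, and leave the other things on the bench where they are.

Things in the scene. Friction and masses are not known exactly. Their poses are not given: they have to be found in the camera images.
- hammer: the spring hammer, fixed to the bench: grey base plate 250 x 84 x 10 mm. Origin: on the bench under the striker's axis, level with the trip lever; x is the firing direction (to the pin), y to the left of it, z up. The striker's axis lies along x, 36 mm above the origin. Front guide x 57 to 69 mm, top z 50 mm; steel clasp block x 86 to 116 mm, top z 46 mm.
- barrel (a point): rear end of the steel spring barrel, on the striker's axis at x -78 mm in the hammer's frame; the barrel reaches forward to x -34 mm, its top is at z 53 mm.
- handle (a point): point on the axis of the striker's upright black handle, a rod 18 mm in diameter whose free part runs from z 45 to z 98 mm over the bench; this point is at z 75 mm. At rest it stands at x -105.5 mm in the hammer's frame, and moves along -x as the striker is drawn. Free room all round it above z 55 mm.
- striker (a joint): how far the striker (about 0.38 kg) is drawn back, along -x of the hammer, in m: 0 at rest, up to 0.056. Its spring pulls it forward with 320 N/m x draw; about 1 N of friction. Drawn, its brass collar's cone lifts the sear tooth (1 to 4 N more over the last 19 mm), then the tooth drops behind it and that force goes. Let go when caught, it stays; let go earlier, it shoots forward.
- sear (a point): where the collar's face is held when the sear has caught, on the striker's axis at x -3 mm in the hammer's frame. The collar is clamped on the bar at another place each time, so the sear catches at a draw somewhere between 0.034 and 0.046 m (not given, to be felt). About 4 mm beyond the catch the collar meets the rubber stop: a steep rise of force.
- buffer (a joint): how far the rubber stop (black ring on the front of the spring barrel) is squeezed, in m; 0 when free; stiffness 4 N/mm. More than 0.003 (12 N) damages it.
- trip_pad (a point): top centre of the trip lever's ribbed steel pad, 26 x 26 mm, on the right (-y) of the hammer at about x 0, y -80, z 62 mm in its frame. The lever turns about a pin along x at y -36 mm, 44 mm from this point, between two cheeks with tops at z 64 mm. Pressed straight down with about 3 to 8 N it fires a cocked striker after about 5 to 8 mm; hard stop at about 17 mm. It springs back up.
- pin (a joint): how far the brass clasp pin (7 mm in diameter) has been driven in towards the clasp block, along +x of the hammer, in m: 0 as it stands (9 mm proud of the block), 0.008 driven home. It is held by 10 N of friction and stays where it is driven. Its head stands 1 mm in front of the striker's nose at rest.
- pin_hole (a point): mouth of the pin's hole, on the face of the clasp block, 36 mm above the bench
- spool_0: bystander: wire spool 43 mm in diameter, 22 mm tall, to the left of the hammer; origin under its centre
- tape_roll: bystander: roll of tape 62 mm in diameter, 19 mm tall, origin under its centre
- pencil: bystander: pencil 136 mm long, 7 mm thick, origin under its centre
- glue_tube: bystander: tube of glue 61 x 91 x 12 mm, origin under its centre
- awl: bystander: awl with a wooden handle 46 x 103 x 22 mm, origin under its centre

How it is judged (in metres and radians):
On the way, in this order (a step that is already met when the one before it is completed fails the run):
1. the striker is cocked: drawn back and held by the sear alone, not touched, the pin not yet driven (value of joint striker above 0.03 m and contact force between each of the arm, the fingers and striker below 0.1 N and value of joint pin below 0.001 m), for 0.4 s.
2. the striker has fired by itself and driven the pin (value of joint pin above 0.006 m and value of joint striker below 0.01 m and contact force between each of the fingers, the arm and striker below 0.1 N), for 0.1 s.
At the end, for the whole second after the job is handed in: the pin is driven in by at least 6 of its 8 mm, and the striker is forward again (drawn less than 10 mm) and at rest (value of joint pin above 0.006 m and value of joint striker below 0.01 m and velocity of joint striker between -0.01 and 0.01 m/s); the robot touches nothing.
It fails at once if the rubber stop is squeezed by more than 3 mm (value of joint buffer above 0.003 m).
It fails at once if the trip pad is pressed with more than 25 N (contact force between the fingers and trip above 25 N).
It fails at once if the robot touches the pin (contact force between any of the fingers, the arm and pin above 0.3 N).
It fails at once if a bystander is moved by more than 20 mm (distance of any of spool_0, tape_roll, pencil, glue_tube, awl from where it was at the start of the episode above 0.02 m).
It also fails if it takes over 58 s, if anything falls off the work surface, if the arm or the gripper's body presses on something with over 40 N, if the wrist force passes 120 N, or if a joint passes its speed limit or range.

## Working session

There is one attempt and no reset: what is moved stays moved. The work goes in short steps, Python scripts to look and compute and a tool call to move; the robot and the scene stay as the last step left them, time stands still between calls to the robot, and variables do not carry over. Pictures are saved under pics/ and viewed, at most 10 in all, crops included, and the job is handed in when it is done.

Besides the shell and the picture viewer there is one more tool, called in YAML: its name, and indented under it one key for each argument. move_arm: Moves the arm, as the interface text tells. Its arguments: {"type":"object","properties":{"commands":{"type":"array"},"squeeze":{"type":"number"}},"required":["commands"]}

```bash
ls; mkdir -p pics; cat > h.py <<'E'
import numpy as np, cv2
from scipy.spatial.transform import Rotation as R
from station import sensors, optics, workorder, nets, arm
def cam(n):
    c=optics.camera_info(n); o=c["orientation"]
    o=np.array(o,float)
    M=o if o.shape==(3,3) else R.from_euler('xyz',o,degrees=True).as_matrix()
    return np.array(c["mtx"],float),np.array(c["dist"],float),np.array(c["xyz"],float),M
def ray(n,uv):
    K,D,p,M=cam(n)
    q=cv2.undistortPoints(np.array(uv,float).reshape(-1,1,2),K,D).reshape(-1,2)
    return p,np.c_[q[:,0],-q[:,1],-np.ones(len(q))]@M.T
def at_depth(n,uv,d):
    p,r=ray(n,uv); return p+r*np.array(d).reshape(-1,1)
def at_z(n,uv,z):
    p,r=ray(n,uv); return p+r*((z-p[2])/r[:,2])[:,None]
def proj(n,X):
    K,D,p,M=cam(n); q=(np.atleast_2d(X)-p)@M; q=q*[1,-1,-1]
    return cv2.projectPoints(q,np.zeros(3),np.zeros(3),K,D)[0].reshape(-1,2)
E
python3 - <<'E'
from h import *
for n in("scene","top"):
    p,d=optics.snapshot(n); np.save(f"d_{n}.npy",d); cv2.imwrite(f"pics/{n}0.png",p[:,:,::-1]); print(n,optics.camera_info(n))
    for t in("hammer","handle","trip_pad","barrel","pin","striker"):
        r=nets.trace(t,n)
        for x in r[:2]:
            m=x["region"]&(d>0); v,u=np.nonzero(m)
            if len(u)==0: continue
            P=at_depth(n,np.c_[u,v],d[v,u])
            print(t,round(x["conf"],2),np.round(x["position"]),len(u),np.round(np.median(P,0),3),np.round(P.min(0),3),np.round(P.max(0),3))
print(sensors.get_state(),arm.pinch_z)
E
```

```text
pics
scene {'mtx': array([[392.97613254,   0.        , 253.33474073],
       [  0.        , 392.97613254, 193.59326159],
       [  0.        ,   0.        ,   1.        ]]), 'dist': array([-0.06803921,  0.        ,  0.        ,  0.        ,  0.        ]), 'xyz': array([0.01984063, 0.531375  , 0.46617317]), 'orientation': array([  65.91636187,   -1.43558495, -141.11727776])}
hammer 0.92 [198. 249.] 2322 [ 0.616 -0.19   0.019] [ 0.5   -0.378 -0.002] [ 0.788 -0.154  0.099]
handle 0.85 [196. 274.] 288 [ 0.528 -0.194  0.046] [ 0.516 -0.288 -0.002] [ 0.681 -0.185  0.099]
trip_pad 0.44 [180. 254.] 125 [ 0.629 -0.237  0.06 ] [ 0.618 -0.378 -0.   ] [ 0.73  -0.19   0.064]
barrel 0.93 [200. 246.] 2197 [ 0.603 -0.19   0.017] [ 0.5   -0.299 -0.002] [ 0.805 -0.154  0.099]
striker 0.64 [196. 272.] 292 [ 0.527 -0.194  0.045] [ 0.516 -0.277 -0.   ] [ 0.689 -0.185  0.099]
top {'mtx': array([[392.15495698,   0.        , 253.03309598],
       [  0.        , 392.15495698, 192.97917141],
       [  0.        ,   0.        ,   1.        ]]), 'dist': array([0.01187093, 0.        , 0.        , 0.        , 0. 
[... 693 characters left out ...]
.487 0.167 0.018]
{'t': 0.7, 'joint_pos': array([-7.93525198e+01,  3.01904434e+00,  9.24106691e+01, -8.96558437e-04,
        8.45707593e+01, -6.81725020e+00]), 'joint_velocities': array([-0.04809121,  0.03851093, -0.04517698, -0.03475874, -0.00172335,
       -0.01849069]), 'tau': array([-7.49550054e-04, -3.93549728e+01, -3.70374870e+01, -1.41888759e-04,
        3.59462474e-04, -1.99646951e-05]), 'tcp_pos': array([ 0.18757663, -0.59616965,  0.20672605]), 'eef_rot': array([-1.79999425e+02,  8.30112437e-04,  1.74648152e+01]), 'force': array([ 0.16359703,  0.53156961, -0.87045515]), 'torque': array([-0.02022137,  0.03752312, -0.03473072]), 'grip_force': 0.0, 'width': 0.08541237679291623} -0.0187
```

```bash
python3 - <<'E'
from h import *
for n in("scene","top"):
    d=np.load(f"d_{n}.npy"); v,u=np.nonzero(d>0); P=at_depth(n,np.c_[u,v],d[v,u])
    box=(P[:,0]>.48)&(P[:,0]<.8)&(P[:,1]>-.3)&(P[:,1]<-.13)
    h=P[box&(P[:,2]>.066)]; print(n,"handle",len(h),np.round(h.mean(0),4),np.round(h.min(0),4),np.round(h.max(0),4))
    tp=h[h[:,2]>.094]; print(" top",len(tp),np.round(tp.mean(0),4),np.round((tp.min(0)+tp.max(0))/2,4))
    t=P[box&(P[:,2]>.054)&(P[:,2]<.066)&(P[:,1]<-.24)]; print(" pad",len(t),np.round(t.mean(0),4),t.min(0),t.max(0))
    pl=P[box&(P[:,2]>.005)&(P[:,2]<.015)]; print(" plate",cv2.minAreaRect(pl[:,:2].astype(np.float32)),len(pl))
    ax=P[box&(P[:,2]>.04)&(P[:,2]<.056)&(P[:,1]>-.235)]; print(" upper",len(ax),np.round(ax.mean(0),4),cv2.fitLine(ax[:,:2].astype(np.float32),cv2.DIST_HUBER,0,.01,.01).ravel())
a=cv2.imread("pics/top0.png")[90:250,200:400]; b=cv2.imread("pics/scene0.png")
cv2.imwrite("pics/a.png",cv2.resize(a,None,fx=4,fy=3.75,interpolation=cv2.INTER_CUBIC))
E
```

```text
scene handle 120 [ 0.5686 -0.2123  0.0835] [ 0.5157 -0.2995  0.0661] [ 0.7998 -0.1893  0.0989]
 top 25 [ 0.5459 -0.2054  0.0969] [ 0.6561 -0.2444  0.0966]
 pad 70 [ 0.6442 -0.2721  0.0611] [ 0.61848777 -0.29932117  0.05603407] [ 0.79920985 -0.24090857  0.06552012]
 plate ((0.6487380266189575, -0.1878727823495865), (0.3019394874572754, 0.08691577613353729), 5.152658462524414) 1060
 upper 492 [ 0.633  -0.1938  0.0462] [ 0.99986535  0.01641123  0.68930167 -0.1913537 ]
top handle 60 [ 0.5775 -0.2179  0.092 ] [ 0.5196 -0.2997  0.0662] [ 0.7994 -0.1905  0.1005]
 top 40 [ 0.5349 -0.2018  0.0972] [ 0.6584 -0.2448  0.0973]
 pad 149 [ 0.6361 -0.2716  0.0608] [ 0.62134768 -0.299877    0.05439302] [ 0.7991874  -0.24152768  0.06537394]
 plate ((0.6520580053329468, -0.20147155225276947), (0.30117303133010864, 0.11273130774497986), 5.824542999267578) 1944
 upper 667 [ 0.649  -0.1975  0.0464] [ 0.99978423  0.02077262  0.64895904 -0.19745578]
```

View pics/a.png

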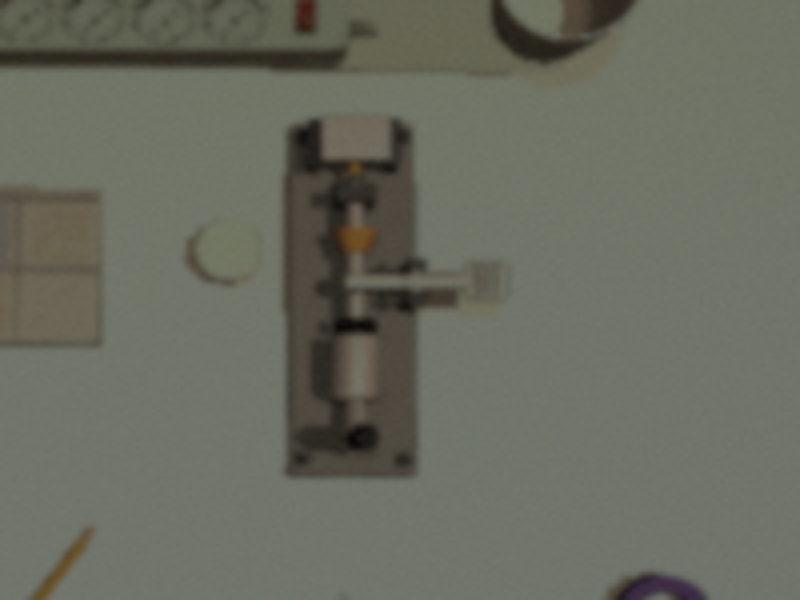

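View pics/scene0.png

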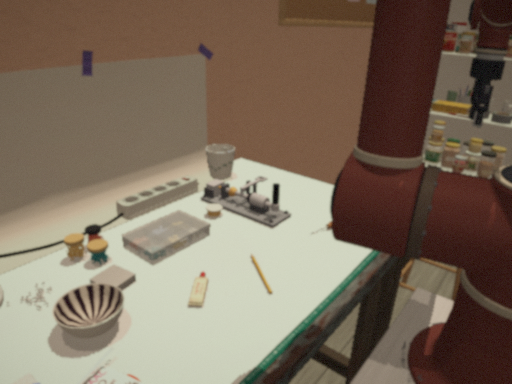

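```bash
python3 - <<'E'
from h import *
from scipy.optimize import least_squares
for n in("scene","top"):
    d=np.load(f"d_{n}.npy"); v,u=np.nonzero(d>0); P=at_depth(n,np.c_[u,v],d[v,u])
    box=(P[:,0]>.49)&(P[:,0]<.765)&(P[:,1]>-.295)&(P[:,1]<-.14)
    h=P[box&(P[:,2]>.068)&(P[:,0]<.56)]; print(n,"handle",len(h),np.round(h.mean(0),4),np.round(h.min(0),4),np.round(h.max(0),4))
    t=P[box&(P[:,2]>.056)&(P[:,2]<.066)&(P[:,1]<-.255)]; print(" pad",len(t),np.round(t.mean(0),4),t.min(0),t.max(0))
    pl=P[box&(P[:,2]>.006)&(P[:,2]<.014)&(P[:,1]>-.25)]; print(" plate",cv2.minAreaRect(pl[:,:2].astype(np.float32)),len(pl))
    m=np.zeros(d.shape,np.uint8)
# plate outline via image segmentation at z=.01 in the top image: fit left/right edges with subpixel gradient
g=cv2.cvtColor(cv2.imread("pics/top0.png"),cv2.COLOR_BGR2GRAY).astype(float)
g=cv2.GaussianBlur(g,(0,0),1.0)
L=[];Rr=[]
for r in range(128,214):
    row=np.diff(g[r]); 
    L.append((266+np.argmin(row[266:279])+.5,r)); Rr.append((297+np.argmax(row[297:310])+.5,r))
for nm,e in(("L",L),("R",Rr)):
    e=[x for x in e]; W=at_z("top",e,.010 if nm=="L" else .010)
    l=cv2.fitLine(W[:,:2].astype(np.float32),cv2.DIST_HUBER,0,.0005,.0005).ravel(); s=np.sign(l[0]); print(nm,np.degrees(np.arctan2(s*l[1],s*l[0])),"y at x=.63:",l[3]+(.63-l[2])*l[1]/l[0], np.std(W[:,1]))
# handle top disc & pad
for nm,(c0,c1) in {"bot":(275,300)}.items():
    B=[(c,200+np.argmax(np.diff(g[200:222,c]))+.5) for c in range(c0,c1)]; print("rear edge",np.median(at_z("top",B,.01)[:,0]))
print("handle top",at_z("top",[[200+362/4-.4,90+437/3.75-.4]],.098),"pad",at_z("top",[[200+487/4-.4,90+282/3.75-.4]],.062))
E
```

```text
scene handle 95 [ 0.5228 -0.1956  0.0845] [ 0.5157 -0.2065  0.068 ] [ 0.5339 -0.1893  0.0989]
 pad 54 [ 0.6294 -0.2738  0.0612] [ 0.61848777 -0.29058264  0.05737832] [ 0.64428428 -0.25563994  0.06390544]
 plate ((0.6244791150093079, -0.19535323977470398), (0.24954411387443542, 0.08464093506336212), 1.8484997749328613) 957
top handle 47 [ 0.5273 -0.1985  0.0954] [ 0.5196 -0.2067  0.0785] [ 0.5365 -0.1905  0.1005]
 pad 123 [ 0.6341 -0.2756  0.061 ] [ 0.62134768 -0.28940555  0.05657155] [ 0.64747102 -0.25649865  0.06481004]
 plate ((0.6275404095649719, -0.19866850972175598), (0.2478814274072647, 0.08302103728055954), 1.2804572582244873) 1791
L 0.5941668 y at x=.63: -0.15199889 0.0013808129145277965
R 0.4256618 y at x=.63: -0.23857391 0.0020322938079037393
rear edge 0.5001989048964979
handle top [[ 0.52640389 -0.19704074  0.098     ]] pad [[ 0.632171   -0.27734542  0.062     ]]
```

The pictures show the hammer aligned with world +x. In the top crop the handle is at (362,437), the pad at (487,282) and the pin at (355,168). The measured handle is about (0.526, -0.197) and the pad about (0.632, -0.276), which agrees with the given geometry at a yaw of about 1°.

move_arm:
  commands:
    - {"linear": [443, -279, 0], "delta_rot": [0, 0, -1.28], "fingers": 1}
    - {"linear": [443, -279, 0], "delta_rot": [0, 0, -1.28], "fingers": 1}
    - {"linear": [443, -279, 0], "delta_rot": [0, 0, -1.28], "fingers": 1}
    - {"linear": [443, -279, 0], "delta_rot": [0, 0, -1.28], "fingers": 1}
    - {"linear": [443, -279, 0], "delta_rot": [0, 0, -1.28], "fingers": 1}
    - {"linear": [443, -279, 0], "delta_rot": [0, 0, -1.28], "fingers": 1}
    - {"linear": [443, -279, 0], "delta_rot": [0, 0, -1.28], "fingers": 1}
    - {"linear": [443, -279, 0], "delta_rot": [0, 0, -1.28], "fingers": 1}
    - {"linear": [443, -279, 0], "delta_rot": [0, 0, -1.28], "fingers": 1}
    - {"linear": [443, -279, 0], "delta_rot": [0, 0, -1.28], "fingers": 1}

```text
t: 1.53
tcp_pos: [0.4583, -0.2768, 0.2071]
eef_rot: [180.0, 0.0, 89.4]
force: [0.6, -1.0, -0.3]
width: 0.0853
grip_force: 0.0
```

```bash
python3 -c "
from h import *
s=sensors.get_state();print(s['t'],s['tcp_pos'],s['eef_rot'],s['force'],s['joint_pos'])"
```

```text
1.5333 [ 0.45827246 -0.27680394  0.20707607] [1.79959902e+02 3.54192602e-02 8.94339838e+01] [ 0.5969657  -1.02803251 -0.29102307] [-3.90975007e+01 -9.38688552e+00  1.04293416e+02 -2.73840779e-03
  8.50400373e+01 -3.85312614e+01]
```

move_arm:
  commands:
    - {"linear": [80, 68, 0], "delta_rot": [0, 0, -0.02], "fingers": 1}
    - {"linear": [80, 68, 0], "delta_rot": [0, 0, -0.02], "fingers": 1}
    - {"linear": [80, 68, 0], "delta_rot": [0, 0, -0.02], "fingers": 1}
    - {"linear": [80, 68, 0], "delta_rot": [0, 0, -0.02], "fingers": 1}
    - {"linear": [80, 68, 0], "delta_rot": [0, 0, -0.02], "fingers": 1}
    - {"linear": [80, 68, 0], "delta_rot": [0, 0, -0.02], "fingers": 1}

```text
t: 2.03
tcp_pos: [0.5261, -0.2001, 0.2066]
eef_rot: [-180.0, 0.0, 90.2]
force: [0.3, -0.7, -0.2]
width: 0.0851
grip_force: 0.0
```

move_arm:
  commands:
    - {"linear": [3, 0, 40], "delta_rot": [0, 0, -0.01], "fingers": 1}
    - {"linear": [3, 0, 80], "delta_rot": [0, 0, -0.01], "fingers": 1}
    - {"linear": [3, 0, 110], "delta_rot": [0, 0, -0.01], "fingers": 1}
    - {"linear": [3, 0, 130], "delta_rot": [0, 0, -0.01], "fingers": 1}
    - {"linear": [3, 0, 145], "delta_rot": [0, 0, -0.01], "fingers": 1}
    - {"linear": [3, 0, 145], "delta_rot": [0, 0, -0.01], "fingers": 1}
    - {"linear": [3, 0, 145], "delta_rot": [0, 0, -0.01], "fingers": 1}

```text
t: 2.62
tcp_pos: [0.5252, -0.1975, 0.0611]
eef_rot: [-179.9, -0.0, 90.7]
force: [0.1, 0.9, 1.0]
width: 0.0853
grip_force: 0.0
```

```bash
python3 - <<'E'
from h import *
p,d=optics.snapshot("scene"); q=optics.snapshot("top")[0]
a=cv2.resize(p[130:250,190:340],None,fx=2.6,fy=4*.65,interpolation=cv2.INTER_CUBIC);b=cv2.resize(q[110:230,215:365],None,fx=2.6,fy=2.6,interpolation=cv2.INTER_CUBIC)
cv2.imwrite("pics/g1.png",np.hstack([a,b])[:,:,::-1]); print(sensors.get_state()['force'])
E
```

```text
[-0.57340614 -0.0714645  -0.26375764]
```

View pics/g1.png

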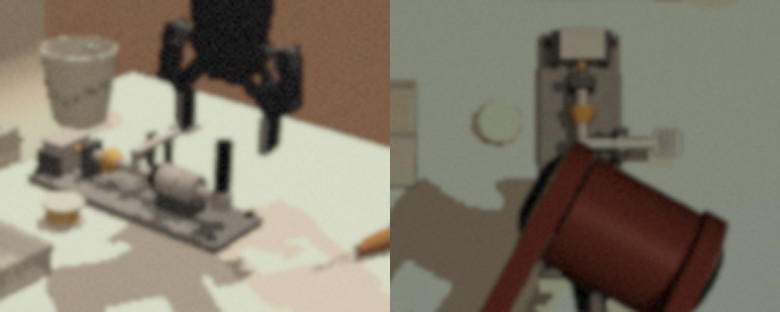

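```bash
python3 - <<'E'
from h import *
X=[[.526,-.197,.098],[.526,-.197,.055],[.57,-.1975,.074],[.48,-.1975,.074],[.57,-.1975,.2],[.48,-.1975,.2]]
print((proj("scene",X)-[190,130])*2.6)
n="scene";p,d=optics.snapshot(n);v,u=np.nonzero(d>0);P=at_depth(n,np.c_[u,v],d[v,u])
uu=(u-190)*2.6;vv=(v-130)*2.6
for a,b in((185,110),(270,140),(223,165)):
    m=(abs(uu-a)<8)&(abs(vv-b)<12);print(a,b,np.round(np.median(P[m],0),3))
E
```

```text
[[222.18032942 140.23170529]
 [220.02161423 181.75303958]
 [184.66007437 151.08400617]
 [261.58809858 177.03064785]
 [189.14262682  25.78032445]
 [270.68292887  46.08632259]]
185 110 [ 0.569 -0.196  0.118]
270 140 [ 0.474 -0.194  0.113]
223 165 [ 0.521 -0.193  0.075]
```

```bash
python3 - <<'E'
from h import *
s=sensors.get_state();print(s['tcp_pos'],s['width'],s['t'],s['joint_pos'])
n="scene";p,d=optics.snapshot(n);v,u=np.nonzero(d>0);P=at_depth(n,np.c_[u,v],d[v,u])
for x0,x1 in((.45,.505),(.545,.6),(.51,.54)):
    m=(P[:,0]>x0)&(P[:,0]<x1)&(P[:,1]>-.23)&(P[:,1]<-.16)&(P[:,2]>.058);Q=P[m];
    print(x0,len(Q),np.round(Q.min(0),3),np.round(np.histogram(Q[:,2],np.arange(.06,.2,.01))[0],3))
    Q=Q[Q[:,2]<.13]; print(np.round([Q.min(0),Q.max(0)],3))
cv2.imwrite("pics/g2.png",cv2.resize(p[130:230,220:320],None,fx=6,fy=6,interpolation=cv2.INTER_CUBIC)[:,:,::-1])
E
```

```text
[ 0.52750366 -0.19790273  0.06379136] 0.08564277797010217 2.7667 [-2.81301980e+01  2.12502219e+00  1.07630395e+02 -4.10007116e-03
  7.00499381e+01 -2.88735709e+01]
0.45 1884 [ 0.45  -0.229  0.102] [  0   0   0   0  16  34  35  34  38  94 112  88  93  97]
[[ 0.469 -0.206  0.102]
 [ 0.485 -0.185  0.13 ]]
0.545 585 [ 0.545 -0.21   0.102] [ 0  0  0  0 23 34 34 32 35 68 57 59 49 65]
[[ 0.567 -0.209  0.102]
 [ 0.584 -0.184  0.13 ]]
0.51 904 [ 0.51  -0.205  0.058] [29 26 28 33  0  0  0  0  0  0 31 36 39 51]
[[ 0.516 -0.205  0.058]
 [ 0.535 -0.19   0.099]]
```

View pics/g2.png

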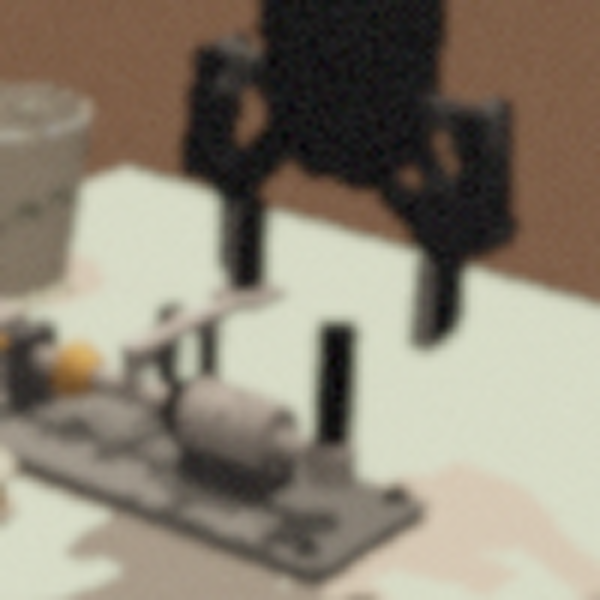

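The fingertips sit at about z 0.102, where I expected 0.075 (crop tips at (243,285) and (430,345), handle top at (338,325)). I'll half-close the fingers here, clear of the handle, and measure again.

move_arm:
  commands:
    - {"linear": [0, 0, 0], "delta_rot": [0, 0, 0], "fingers": 0.4}
    - {"linear": [0, 0, 0], "delta_rot": [0, 0, 0], "fingers": 0.4}
    - {"linear": [0, 0, 0], "delta_rot": [0, 0, 0], "fingers": 0.4}
    - {"linear": [0, 0, 0], "delta_rot": [0, 0, 0], "fingers": 0.4}

```text
t: 3.15
tcp_pos: [0.5267, -0.1967, 0.0621]
eef_rot: [180.0, 0.0, 90.8]
force: [0.2, 0.4, 0.8]
width: 0.0389
grip_force: 0.0
```

```bash
cat > tips.py <<'E'
from h import *
s=sensors.get_state();print(s['tcp_pos'],s['width'],s['t'],s['force'])
n="scene";p,d=optics.snapshot(n);v,u=np.nonzero(d>0);P=at_depth(n,np.c_[u,v],d[v,u])
for x0,x1 in((.46,.512),(.54,.58)):
    m=(P[:,0]>x0)&(P[:,0]<x1)&(P[:,1]>-.23)&(P[:,1]<-.16)&(P[:,2]>.058);Q=P[m];
    print(x0,np.histogram(Q[:,2],np.arange(.06,.2,.01))[0])
    Q=Q[Q[:,2]<.11]; 
    if len(Q): print(np.round([Q.min(0),Q.max(0)],3))
m=(abs(P[:,0]-.52)<.04)&(P[:,1]>-.22)&(P[:,1]<-.17)&(P[:,2]>.07)&(P[:,2]<.096); print("pts",np.round(np.sort(P[m][:,0])[::8],3))
E
python3 tips.py
```

```text
[ 0.52668229 -0.19666953  0.06205865] 0.038905129476033404 3.15 [0.17211459 0.39273513 0.83293332]
0.46 [  0   0   3  22  34  33  28  45  83  90  78  83 106  91]
[[ 0.492 -0.207  0.088]
 [ 0.507 -0.185  0.11 ]]
0.54 [ 0  0  2 27 29 32 33 56 67 59 51 40 36 39]
[[ 0.543 -0.207  0.089]
 [ 0.558 -0.182  0.11 ]]
pts [0.496 0.501 0.517 0.518 0.519 0.52  0.522 0.523 0.525 0.526 0.529 0.545
 0.546]
```

move_arm:
  commands:
    - {"linear": [0, 0, 10], "delta_rot": [0, 0, 0], "fingers": 0.45}
    - {"linear": [0, 0, 20], "delta_rot": [0, 0, 0], "fingers": 0.45}
    - {"linear": [0, 0, 22], "delta_rot": [0, 0, 0], "fingers": 0.45}
    - {"linear": [0, 0, 22], "delta_rot": [0, 0, 0], "fingers": 0.45}

```text
t: 3.53
tcp_pos: [0.525, -0.1959, 0.0375]
eef_rot: [-179.8, -0.1, 90.8]
force: [-0.5, -0.8, -0.1]
width: 0.0388
grip_force: 0.0
```

```bash
python3 tips.py
```

```text
[ 0.52504656 -0.19588335  0.03747365] 0.038806187853631054 3.5333 [-0.4683249  -0.83084388 -0.10064419]
0.46 [ 10  30  33  34  25  73  70  86  76  81 111  66  45  78]
[[ 0.486 -0.206  0.063]
 [ 0.506 -0.183  0.11 ]]
0.54 [14 30 31 31 34 64 63 50 41 41 41 32  4  6]
[[ 0.542 -0.208  0.063]
 [ 0.564 -0.182  0.11 ]]
pts [0.49  0.492 0.492 0.493 0.493 0.494 0.497 0.498 0.5   0.501 0.503 0.517
 0.518 0.519 0.52  0.521 0.523 0.525 0.528 0.53  0.543 0.543 0.544 0.544
 0.544 0.546 0.546 0.549 0.554]
```

move_arm:
  commands:
    - {"linear": [0, 0, 0], "delta_rot": [0, 0, 0], "fingers": 0.1}
    - {"linear": [0, 0, 0], "delta_rot": [0, 0, 0], "fingers": 0.1}
    - {"linear": [0, 0, 0], "delta_rot": [0, 0, 0], "fingers": 0.1}
    - {"linear": [0, 0, 0], "delta_rot": [0, 0, 0], "fingers": 0.1}
    - {"linear": [0, 0, 0], "delta_rot": [0, 0, 0], "fingers": 0.1}
  squeeze: 60

```text
t: 4.0
tcp_pos: [0.5268, -0.1968, 0.0401]
eef_rot: [180.0, 0.0, 90.8]
force: [0.3, 0.2, -0.2]
width: 0.0164
grip_force: 58.7
```

move_arm:
  commands:
    - {"linear": [0, -4, 0], "delta_rot": [0, 0, 0], "fingers": 0.1}
    - {"linear": [0, -8, 0], "delta_rot": [0, 0, 0], "fingers": 0.1}
    - {"linear": [0, -12, 0], "delta_rot": [0, 0, 0], "fingers": 0.1}
    - {"linear": [0, -12, 0], "delta_rot": [0, 0, 0], "fingers": 0.1}
    - {"linear": [0, -12, 0], "delta_rot": [0, 0, 0], "fingers": 0.1}

```text
t: 4.42
tcp_pos: [0.5147, -0.1969, 0.0401]
eef_rot: [179.9, 0.0, 90.8]
force: [3.0, 0.3, 0.5]
width: 0.0162
grip_force: 59.1
```

move_arm:
  commands:
    - {"linear": [0, -4, 0], "delta_rot": [0, 0, 0], "fingers": 0.1}
    - {"linear": [0, -8, 0], "delta_rot": [0, 0, 0], "fingers": 0.1}
    - {"linear": [0, -12, 0], "delta_rot": [0, 0, 0], "fingers": 0.1}
    - {"linear": [0, -16, 0], "delta_rot": [0, 0, 0], "fingers": 0.1}
    - {"linear": [0, -18, 0], "delta_rot": [0, 0, 0], "fingers": 0.1}
    - {"linear": [0, -18, 0], "delta_rot": [0, 0, 0], "fingers": 0.1}
    - {"linear": [0, -18, 0], "delta_rot": [0, 0, 0], "fingers": 0.1}

```text
t: 5.0
tcp_pos: [0.4989, -0.1972, 0.0401]
eef_rot: [179.6, 0.0, 90.8]
force: [12.3, -0.2, -4.9]
width: 0.0166
grip_force: 59.1
```

move_arm:
  commands:
    - {"linear": [0, -1, 0], "delta_rot": [0, 0, 0], "fingers": 0.1}
    - {"linear": [0, -2, 0], "delta_rot": [0, 0, 0], "fingers": 0.1}
    - {"linear": [0, -2, 0], "delta_rot": [0, 0, 0], "fingers": 0.1}
    - {"linear": [0, -2, 0], "delta_rot": [0, 0, 0], "fingers": 0.1}

```text
t: 5.33
tcp_pos: [0.4975, -0.1971, 0.0401]
eef_rot: [179.6, 0.0, 90.8]
force: [13.3, 0.3, -6.1]
width: 0.0161
grip_force: 59.1
```

move_arm:
  commands:
    - {"linear": [0, -1, 0], "delta_rot": [0, 0, 0], "fingers": 0.1}
    - {"linear": [0, -2, 0], "delta_rot": [0, 0, 0], "fingers": 0.1}
    - {"linear": [0, -2, 0], "delta_rot": [0, 0, 0], "fingers": 0.1}
    - {"linear": [0, -2, 0], "delta_rot": [0, 0, 0], "fingers": 0.1}

```text
t: 5.67
tcp_pos: [0.4958, -0.1972, 0.0401]
eef_rot: [179.5, 0.1, 90.8]
force: [14.8, 1.1, -7.8]
width: 0.0171
grip_force: 59.1
```

move_arm:
  commands:
    - {"linear": [0, -1, 0], "delta_rot": [0, 0, 0], "fingers": 0.1}
    - {"linear": [0, -1, 0], "delta_rot": [0, 0, 0], "fingers": 0.1}
    - {"linear": [0, -1, 0], "delta_rot": [0, 0, 0], "fingers": 0.1}

```text
t: 5.92
tcp_pos: [0.4938, -0.1972, 0.0401]
eef_rot: [179.7, 0.0, 90.8]
force: [10.5, -0.3, -3.8]
width: 0.0163
grip_force: 59.2
```

move_arm:
  commands:
    - {"linear": [0, -1, 0], "delta_rot": [0, 0, 0], "fingers": 0.1}
    - {"linear": [0, -1, 0], "delta_rot": [0, 0, 0], "fingers": 0.1}
    - {"linear": [0, -1, 0], "delta_rot": [0, 0, 0], "fingers": 0.1}

```text
t: 6.17
tcp_pos: [0.4931, -0.1972, 0.0401]
eef_rot: [179.6, 0.0, 90.8]
force: [12.7, -0.1, -6.1]
width: 0.0165
grip_force: 59.2
```

The force fell from 14.8 to 10.5 N, so the sear has caught. I'll ease forward to confirm that it holds.

move_arm:
  commands:
    - {"linear": [0, 1, 0], "delta_rot": [0, 0, 0], "fingers": 0.1}
    - {"linear": [0, 1, 0], "delta_rot": [0, 0, 0], "fingers": 0.1}
    - {"linear": [0, 1, 0], "delta_rot": [0, 0, 0], "fingers": 0.1}

```text
t: 6.42
tcp_pos: [0.4934, -0.1972, 0.0401]
eef_rot: [179.7, 0.0, 90.8]
force: [8.4, 0.8, -4.1]
width: 0.0162
grip_force: 59.2
```

move_arm:
  commands:
    - {"linear": [0, 1, 0], "delta_rot": [0, 0, 0], "fingers": 0.1}
    - {"linear": [0, 1, 0], "delta_rot": [0, 0, 0], "fingers": 0.1}
    - {"linear": [0, 1, 0], "delta_rot": [0, 0, 0], "fingers": 0.1}

```text
t: 6.67
tcp_pos: [0.4942, -0.1972, 0.0401]
eef_rot: [179.8, 0.0, 90.8]
force: [9.1, -0.5, -2.8]
width: 0.0164
grip_force: 59.2
```

move_arm:
  commands:
    - {"linear": [0, 1, 0], "delta_rot": [0, 0, 0], "fingers": 0.1}
    - {"linear": [0, 1, 0], "delta_rot": [0, 0, 0], "fingers": 0.1}
    - {"linear": [0, 1, 0], "delta_rot": [0, 0, 0], "fingers": 0.1}

```text
t: 6.92
tcp_pos: [0.4959, -0.1972, 0.0401]
eef_rot: [179.7, 0.0, 90.8]
force: [12.3, 0.6, -5.5]
width: 0.0161
grip_force: 59.2
```

move_arm:
  commands:
    - {"linear": [0, 0, 0], "delta_rot": [0, 0, 0], "fingers": 0.1}
    - {"linear": [0, 0, 0], "delta_rot": [0, 0, 0], "fingers": 0.1}
    - {"linear": [0, 0, 0], "delta_rot": [0, 0, 0], "fingers": 0.1}

```text
t: 7.17
tcp_pos: [0.4959, -0.1972, 0.0401]
eef_rot: [179.7, 0.0, 90.8]
force: [11.3, 0.7, -5.8]
width: 0.0161
grip_force: 59.2
```

move_arm:
  commands:
    - {"linear": [0, 0, 0], "delta_rot": [0, 0, 0], "fingers": 0.1}

```text
t: 7.25
tcp_pos: [0.4959, -0.1972, 0.0401]
eef_rot: [179.7, 0.0, 90.8]
force: [11.0, 0.4, -5.3]
width: 0.0168
grip_force: 59.2
```

```bash
cat > st.py <<'E'
from h import *
# handle centre (visible face of rod below the pads) and collar from the scene camera
for i in range(5):
    n="scene";p,d=optics.snapshot(n); s=sensors.get_state(); print(s['t'],np.round(s['force'],1),np.round(s['tcp_pos'],4))
v,u=np.nonzero(d>0);P=at_depth(n,np.c_[u,v],d[v,u])
m=(P[:,0]>.45)&(P[:,0]<.56)&(abs(P[:,1]+.197)<.02)&(P[:,2]>.046)&(P[:,2]<.06);Q=P[m]
print("rod",len(Q),Q.mean(0) if len(Q) else 0,Q.min(0),Q.max(0))
cv2.imwrite("pics/c%d.png"%int(s['t']*100),cv2.resize(p[130:230,220:320],None,fx=6,fy=6,interpolation=cv2.INTER_CUBIC)[:,:,::-1])
E
python3 st.py; ls pics
```

```text
7.3 [11.8 -0.1 -5.4] [ 0.4959 -0.1972  0.0401]
7.35 [11.6 -0.6 -5.3] [ 0.4959 -0.1972  0.0401]
7.4 [11.8  0.1 -5.9] [ 0.4959 -0.1972  0.0401]
7.45 [11.2 -0.1 -5.3] [ 0.4959 -0.1972  0.0401]
7.5 [11.1  0.1 -5.7] [ 0.4959 -0.1972  0.0401]
rod 56 [ 0.5143296  -0.1953999   0.05209277] [ 0.48526789 -0.20892015  0.04608251] [ 0.55998116 -0.18614605  0.05988613]
a.png
c750.png
g1.png
g2.png
scene0.png
top0.png
```

View pics/c750.png

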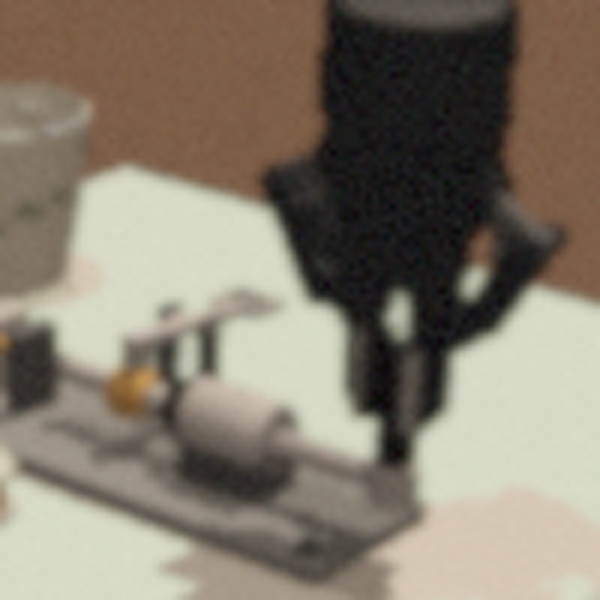

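The brass collar is at crop (133,390), under the sear, and the real draw is only about 31 mm, so it isn't caught yet. I'll keep drawing and go by the measured TCP.

move_arm:
  commands:
    - {"linear": [0, -1, 0], "delta_rot": [0, 0, 0], "fingers": 0.1}
    - {"linear": [0, -2, 0], "delta_rot": [0, 0, 0], "fingers": 0.1}
    - {"linear": [0, -3, 0], "delta_rot": [0, 0, 0], "fingers": 0.1}
    - {"linear": [0, -3, 0], "delta_rot": [0, 0, 0], "fingers": 0.1}
    - {"linear": [0, -3, 0], "delta_rot": [0, 0, 0], "fingers": 0.1}
    - {"linear": [0, -3, 0], "delta_rot": [0, 0, 0], "fingers": 0.1}
    - {"linear": [0, -3, 0], "delta_rot": [0, 0, 0], "fingers": 0.1}
    - {"linear": [0, -3, 0], "delta_rot": [0, 0, 0], "fingers": 0.1}

```text
t: 8.17
tcp_pos: [0.4929, -0.1972, 0.0401]
eef_rot: [179.7, 0.0, 90.8]
force: [11.7, 0.2, -5.1]
width: 0.0164
grip_force: 59.3
```

```bash
cat > f.py <<'E'
from h import *
F=[];X=[]
for i in range(4):
    optics.snapshot("scene"); s=sensors.get_state(); F.append(s['force']);X.append(s['tcp_pos'])
print(s['t'],"F",np.round(np.mean(F,0),2),np.round(np.array(F)[:,0],1),"draw",np.round((.5268-np.array(X)[:,0])*1e3,1))
E
python3 f.py
```

```text
8.3667 F [11.56  0.65 -5.41] [12.2 11.6 11.2 11.1] draw [33.9 33.9 33.9 33.9]
```

move_arm:
  commands:
    - {"linear": [0, -1, 0], "delta_rot": [0, 0, 0], "fingers": 0.1}
    - {"linear": [0, -1, 0], "delta_rot": [0, 0, 0], "fingers": 0.1}
    - {"linear": [0, -1, 0], "delta_rot": [0, 0, 0], "fingers": 0.1}
    - {"linear": [0, -1, 0], "delta_rot": [0, 0, 0], "fingers": 0.1}
    - {"linear": [0, -1, 0], "delta_rot": [0, 0, 0], "fingers": 0.1}

```text
t: 8.78
tcp_pos: [0.4922, -0.1972, 0.0401]
eef_rot: [179.6, 0.0, 90.8]
force: [12.2, 1.6, -6.5]
width: 0.0161
grip_force: 59.3
```

```bash
python3 f.py
```

```text
8.9833 F [12.99  0.18 -6.01] [12.8 13.2 13.4 12.5] draw [34.7 34.7 34.7 34.7]
```

move_arm:
  commands:
    - {"linear": [0, -1, 0], "delta_rot": [0, 0, 0], "fingers": 0.1}
    - {"linear": [0, -1, 0], "delta_rot": [0, 0, 0], "fingers": 0.1}
    - {"linear": [0, -1, 0], "delta_rot": [0, 0, 0], "fingers": 0.1}
    - {"linear": [0, -1, 0], "delta_rot": [0, 0, 0], "fingers": 0.1}
    - {"linear": [0, -1, 0], "delta_rot": [0, 0, 0], "fingers": 0.1}

```text
t: 9.4
tcp_pos: [0.4913, -0.1972, 0.0401]
eef_rot: [179.6, 0.0, 90.8]
force: [13.6, 0.4, -6.6]
width: 0.0162
grip_force: 59.3
```

```bash
python3 f.py
```

```text
9.6 F [13.39  0.54 -6.43] [14.  12.7 13.2 13.7] draw [35.6 35.6 35.5 35.5]
```

```bash
cat > col.py <<'E'
from h import *
def collar(p):
    hsv=cv2.cvtColor(p,cv2.COLOR_RGB2HSV); m=((hsv[...,0]>8)&(hsv[...,0]<28)&(hsv[...,1]>130)).astype(np.uint8)
    m[:160]=0;m[215:]=0;m[:,:220]=0;m[:,275:]=0
    n,l,s,c=cv2.connectedComponentsWithStats(m)
    for i in range(1,n):
        if s[i,4]>8:
            ys,xs=np.nonzero(l==i); print(s[i,4],np.round(c[i],2),"x range",np.round(at_z("scene",[[s[i,0]-.5,c[i][1]],[s[i,0]+s[i,2]-.5,c[i][1]],c[i]],.036)[:,:2],4).tolist())
E
python3 - <<'E'
from col import *
collar(cv2.imread("pics/scene0.png")[:,:,::-1].copy()); print()
p=optics.snapshot("scene")[0]; collar(p)
cv2.imwrite("pics/c2.png",cv2.resize(p[165:225,225:305],None,fx=10,fy=10,interpolation=cv2.INTER_CUBIC)[:,:,::-1])
E
```

```text
29 [231.55 191.59] x range [[0.6741, -0.19], [0.662, -0.2009], [0.6679, -0.1956]]

38 [242.79 194.66] x range [[0.6388, -0.1947], [0.623, -0.2089], [0.6323, -0.2005]]
```

View pics/c2.png

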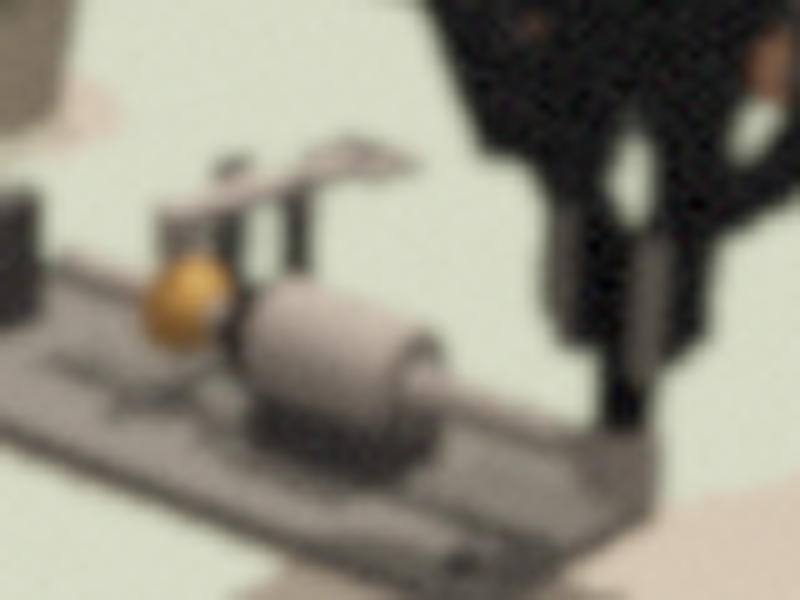

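```bash
python3 - <<'E'
from h import *
im=cv2.imread("pics/top0.png"); hsv=cv2.cvtColor(im,cv2.COLOR_BGR2HSV).astype(int)
c0=int(200+356/4)
for r in range(132,185): 
    W=at_z("top",[[c0,r]],.046)[0]; print(r,np.round(W[0]*1e3,1),hsv[r,c0-4:c0+5,1].tolist())
E
```

```text
132 718.1 [55, 54, 60, 61, 62, 54, 52, 54, 50]
133 715.5 [73, 72, 115, 131, 119, 102, 55, 58, 54]
134 712.9 [54, 103, 154, 163, 150, 128, 75, 68, 61]
135 710.3 [70, 90, 136, 154, 147, 103, 62, 55, 56]
136 707.7 [55, 64, 103, 134, 119, 81, 56, 52, 50]
137 705.2 [57, 64, 77, 86, 73, 64, 54, 51, 54]
138 702.6 [53, 57, 58, 51, 50, 64, 49, 57, 54]
139 700.0 [54, 61, 50, 52, 48, 52, 51, 48, 51]
140 697.4 [38, 32, 46, 49, 59, 48, 51, 55, 52]
141 694.8 [48, 59, 52, 54, 46, 51, 46, 51, 48]
142 692.2 [44, 43, 53, 57, 47, 55, 40, 45, 58]
143 689.6 [42, 50, 54, 53, 53, 55, 46, 47, 46]
144 687.1 [71, 58, 56, 52, 53, 60, 62, 45, 56]
145 684.5 [69, 67, 56, 55, 54, 57, 54, 53, 57]
146 681.9 [55, 61, 51, 54, 53, 59, 54, 49, 52]
147 679.3 [41, 62, 57, 56, 53, 57, 54, 52, 53]
148 676.7 [57, 57, 57, 54, 53, 57, 54, 52, 48]
149 674.2 [74, 77, 71, 65, 61, 67, 72, 65, 61]
150 671.6 [121, 126, 122, 103, 100, 109, 115, 108, 94]
151 669.0 [154, 165, 161, 152, 151, 155, 153, 150, 123]
152 666.4 [173, 170, 171, 175, 171, 167, 166, 163, 142]
153 663.9 [180, 183, 177, 170, 171, 168, 177, 174, 133]
154 661.3 [176,
[... 775 characters left out ...]
 [52, 57, 48, 43, 46, 51, 55, 53, 48]
171 617.7 [53, 55, 50, 45, 45, 52, 52, 59, 58]
172 615.1 [55, 48, 54, 46, 43, 49, 47, 53, 46]
173 612.5 [61, 55, 56, 45, 40, 49, 55, 52, 52]
174 610.0 [55, 61, 48, 54, 45, 54, 49, 51, 50]
175 607.4 [49, 97, 79, 51, 52, 55, 66, 69, 62]
176 604.9 [32, 128, 128, 77, 94, 146, 71, 102, 57]
177 602.3 [116, 55, 85, 89, 53, 81, 45, 64, 70]
178 599.8 [62, 60, 64, 67, 54, 56, 61, 67, 61]
179 597.2 [60, 57, 57, 52, 50, 48, 55, 65, 59]
180 594.7 [57, 62, 50, 49, 44, 45, 55, 56, 59]
181 592.1 [59, 55, 53, 51, 44, 46, 55, 57, 57]
182 589.6 [56, 58, 55, 49, 44, 46, 56, 55, 61]
183 587.0 [63, 57, 59, 47, 41, 43, 52, 56, 57]
184 584.5 [56, 57, 54, 47, 43, 43, 51, 55, 57]
```

By geometry, the collar's front face rests at 0.6715 and must reach 0.6285. That puts the catch near a 43 mm draw, so I'll continue.

move_arm:
  commands:
    - {"linear": [0, -1, 0], "delta_rot": [0, 0, 0], "fingers": 0.1}
    - {"linear": [0, -2, 0], "delta_rot": [0, 0, 0], "fingers": 0.1}
    - {"linear": [0, -3, 0], "delta_rot": [0, 0, 0], "fingers": 0.1}
    - {"linear": [0, -4, 0], "delta_rot": [0, 0, 0], "fingers": 0.1}
    - {"linear": [0, -4, 0], "delta_rot": [0, 0, 0], "fingers": 0.1}
    - {"linear": [0, -4, 0], "delta_rot": [0, 0, 0], "fingers": 0.1}
    - {"linear": [0, -4, 0], "delta_rot": [0, 0, 0], "fingers": 0.1}

```text
t: 10.23
tcp_pos: [0.4874, -0.1973, 0.0401]
eef_rot: [179.6, 0.0, 90.8]
force: [14.4, 0.8, -7.2]
width: 0.0167
grip_force: 59.3
```

```bash
python3 f.py
```

```text
10.4333 F [13.99  0.37 -7.05] [13.8 14.6 13.8 13.7] draw [39.3 39.3 39.4 39.4]
```

move_arm:
  commands:
    - {"linear": [0, -1, 0], "delta_rot": [0, 0, 0], "fingers": 0.1}
    - {"linear": [0, -1, 0], "delta_rot": [0, 0, 0], "fingers": 0.1}
    - {"linear": [0, -1, 0], "delta_rot": [0, 0, 0], "fingers": 0.1}
    - {"linear": [0, -1, 0], "delta_rot": [0, 0, 0], "fingers": 0.1}

```text
t: 10.77
tcp_pos: [0.4865, -0.1973, 0.0401]
eef_rot: [179.6, 0.0, 90.8]
force: [14.7, 1.0, -7.8]
width: 0.0162
grip_force: 59.3
```

```bash
python3 f.py
```

```text
10.9667 F [14.45  0.22 -7.06] [14.3 14.7 14.1 14.7] draw [40.3 40.3 40.3 40.3]
```

move_arm:
  commands:
    - {"linear": [0, -1, 0], "delta_rot": [0, 0, 0], "fingers": 0.1}
    - {"linear": [0, -1, 0], "delta_rot": [0, 0, 0], "fingers": 0.1}
    - {"linear": [0, -1, 0], "delta_rot": [0, 0, 0], "fingers": 0.1}
    - {"linear": [0, -1, 0], "delta_rot": [0, 0, 0], "fingers": 0.1}

```text
t: 11.3
tcp_pos: [0.4853, -0.1973, 0.0401]
eef_rot: [179.6, 0.0, 90.8]
force: [13.9, 0.4, -6.1]
width: 0.0162
grip_force: 59.3
```

```bash
python3 f.py
```

```text
11.5 F [13.78  0.48 -6.6 ] [13.8 13.  14.7 13.6] draw [41.5 41.5 41.4 41.5]
```

move_arm:
  commands:
    - {"linear": [0, -1, 0], "delta_rot": [0, 0, 0], "fingers": 0.1}
    - {"linear": [0, -1, 0], "delta_rot": [0, 0, 0], "fingers": 0.1}
    - {"linear": [0, -1, 0], "delta_rot": [0, 0, 0], "fingers": 0.1}
    - {"linear": [0, -1, 0], "delta_rot": [0, 0, 0], "fingers": 0.1}

```text
t: 11.83
tcp_pos: [0.4844, -0.1973, 0.0401]
eef_rot: [179.6, 0.0, 90.8]
force: [13.4, 0.1, -6.8]
width: 0.0163
grip_force: 59.3
```

```bash
python3 f.py
```

```text
12.0333 F [13.86  0.57 -6.53] [14.3 13.3 14.  13.8] draw [42.4 42.5 42.4 42.5]
```

move_arm:
  commands:
    - {"linear": [0, -1, 0], "delta_rot": [0, 0, 0], "fingers": 0.1}
    - {"linear": [0, -1, 0], "delta_rot": [0, 0, 0], "fingers": 0.1}
    - {"linear": [0, -1, 0], "delta_rot": [0, 0, 0], "fingers": 0.1}
    - {"linear": [0, -1, 0], "delta_rot": [0, 0, 0], "fingers": 0.1}

```text
t: 12.37
tcp_pos: [0.4834, -0.1973, 0.0401]
eef_rot: [179.6, 0.0, 90.8]
force: [13.6, 0.4, -6.9]
width: 0.0163
grip_force: 59.3
```

```bash
python3 f.py
```

```text
12.5667 F [13.56  0.09 -6.65] [14.2 13.1 13.4 13.5] draw [43.4 43.4 43.4 43.4]
```

move_arm:
  commands:
    - {"linear": [0, 1, 0], "delta_rot": [0, 0, 0], "fingers": 0.1}
    - {"linear": [0, 2, 0], "delta_rot": [0, 0, 0], "fingers": 0.1}
    - {"linear": [0, 2, 0], "delta_rot": [0, 0, 0], "fingers": 0.1}
    - {"linear": [0, 2, 0], "delta_rot": [0, 0, 0], "fingers": 0.1}
    - {"linear": [0, 2, 0], "delta_rot": [0, 0, 0], "fingers": 0.1}

```text
t: 12.98
tcp_pos: [0.4853, -0.1973, 0.0401]
eef_rot: [179.6, 0.0, 90.8]
force: [13.9, 0.4, -6.6]
width: 0.0162
grip_force: 59.3
```

```bash
python3 f.py
```

```text
13.1833 F [13.82  0.93 -6.45] [13.7 14.3 13.5 13.7] draw [41.5 41.5 41.5 41.5]
```

move_arm:
  commands:
    - {"linear": [0, 1, 0], "delta_rot": [0, 0, 0], "fingers": 0.1}
    - {"linear": [0, 1, 0], "delta_rot": [0, 0, 0], "fingers": 0.1}
    - {"linear": [0, 1, 0], "delta_rot": [0, 0, 0], "fingers": 0.1}
    - {"linear": [0, 1, 0], "delta_rot": [0, 0, 0], "fingers": 0.1}

```text
t: 13.52
tcp_pos: [0.4855, -0.1973, 0.0401]
eef_rot: [179.7, 0.0, 90.8]
force: [9.9, 0.4, -4.1]
width: 0.0161
grip_force: 59.3
```

```bash
python3 f.py
```

```text
13.7167 F [ 9.94  0.75 -4.  ] [10.1  9.6  9.8 10.2] draw [41.3 41.3 41.3 41.3]
```

The sear is holding: a 1 mm eased command moved it only 0.2 mm, and the force is dropping. I'll ease off to about zero.

move_arm:
  commands:
    - {"linear": [0, 1, 0], "delta_rot": [0, 0, 0], "fingers": 0.1}
    - {"linear": [0, 1, 0], "delta_rot": [0, 0, 0], "fingers": 0.1}
    - {"linear": [0, 1, 0], "delta_rot": [0, 0, 0], "fingers": 0.1}
    - {"linear": [0, 1, 0], "delta_rot": [0, 0, 0], "fingers": 0.1}

```text
t: 14.05
tcp_pos: [0.4856, -0.1973, 0.0401]
eef_rot: [179.9, 0.0, 90.8]
force: [6.8, 1.6, -2.7]
width: 0.0162
grip_force: 59.5
```

move_arm:
  commands:
    - {"linear": [0, 1, 0], "delta_rot": [0, 0, 0], "fingers": 0.1}
    - {"linear": [0, 1, 0], "delta_rot": [0, 0, 0], "fingers": 0.1}
    - {"linear": [0, 1, 0], "delta_rot": [0, 0, 0], "fingers": 0.1}
    - {"linear": [0, 1, 0], "delta_rot": [0, 0, 0], "fingers": 0.1}

```text
t: 14.38
tcp_pos: [0.4857, -0.1973, 0.04]
eef_rot: [180.0, 0.0, 90.8]
force: [3.0, 1.1, 3.0]
width: 0.0161
grip_force: 59.9
```

```bash
python3 f.py
```

```text
14.5833 F [1.56 1.51 3.86] [2.2 1.4 1.2 1.4] draw [41.1 41.1 41.1 41.1]
```

move_arm:
  commands:
    - {"linear": [0, 0, 0], "delta_rot": [0, 0, 0], "fingers": 0.5}
    - {"linear": [0, 0, 0], "delta_rot": [0, 0, 0], "fingers": 0.5}
    - {"linear": [0, 0, 0], "delta_rot": [0, 0, 0], "fingers": 0.5}
    - {"linear": [0, 0, 0], "delta_rot": [0, 0, 0], "fingers": 0.5}
    - {"linear": [0, 0, 0], "delta_rot": [0, 0, 0], "fingers": 0.5}
    - {"linear": [0, 0, -20], "delta_rot": [0, 0, 0], "fingers": 0.5}
    - {"linear": [0, 0, -60], "delta_rot": [0, 0, 0], "fingers": 0.5}
    - {"linear": [0, 0, -90], "delta_rot": [0, 0, 0], "fingers": 0.5}
    - {"linear": [0, 0, -90], "delta_rot": [0, 0, 0], "fingers": 0.3}
    - {"linear": [0, 0, -90], "delta_rot": [0, 0, 0], "fingers": 0}

```text
t: 15.42
tcp_pos: [0.487, -0.1982, 0.1324]
eef_rot: [179.8, 0.2, 90.8]
force: [0.5, -0.3, -0.1]
width: 0.0196
grip_force: 0.0
```

```bash
python3 - <<'E'
from col import *
p=optics.snapshot("scene")[0]; collar(p); s=sensors.get_state(); print(s['t'],s['tcp_pos'],s['force'],s['width'])
E
```

```text
52 [244.62 194.88] x range [[0.6359, -0.1953], [0.62, -0.2096], [0.6277, -0.2027]]
15.4667 [ 0.48565499 -0.19738176  0.13009927] [-0.62381365 -0.56598394 -0.36700012] 0.011796669708556756
```

move_arm:
  commands:
    - {"linear": [-20, 36, 0], "delta_rot": [0, 0, 0], "fingers": 0}
    - {"linear": [-40, 72, 0], "delta_rot": [0, 0, 0], "fingers": 0}
    - {"linear": [-62, 110, 0], "delta_rot": [0, 0, 0], "fingers": 0}
    - {"linear": [-82, 145, 0], "delta_rot": [0, 0, 0], "fingers": 0}
    - {"linear": [-82, 145, 0], "delta_rot": [0, 0, 0], "fingers": 0}
    - {"linear": [-82, 145, 0], "delta_rot": [0, 0, 0], "fingers": 0}
    - {"linear": [-82, 145, 20], "delta_rot": [0, 0, 0], "fingers": 0}
    - {"linear": [-82, 145, 40], "delta_rot": [0, 0, 0], "fingers": 0}
    - {"linear": [-82, 145, 50], "delta_rot": [0, 0, 0], "fingers": 0}
    - {"linear": [-82, 145, 50], "delta_rot": [0, 0, 0], "fingers": 0}

```text
t: 16.3
tcp_pos: [0.6281, -0.2751, 0.0751]
eef_rot: [-179.6, -0.2, 90.8]
force: [-0.1, 0.2, -0.6]
width: -0.0005
grip_force: 0.0
```

```bash
python3 - <<'E'
from col import *
n="scene";p,d=optics.snapshot(n); collar(p); s=sensors.get_state(); print(s['t'],s['tcp_pos'],s['force'],s['width'])
v,u=np.nonzero(d>0);P=at_depth(n,np.c_[u,v],d[v,u])
m=(abs(P[:,0]-.63)<.035)&(abs(P[:,1]+.277)<.03)&(P[:,2]>.07)&(P[:,2]<.12);Q=P[m];print(len(Q),Q.min(0),Q.max(0),np.histogram(Q[:,2],np.arange(.07,.125,.005))[0])
cv2.imwrite("pics/c3.png",cv2.resize(p[125:215,215:315],None,fx=6,fy=6,interpolation=cv2.INTER_CUBIC)[:,:,::-1])
E
```

```text
56 [244.57 195.12] x range [[0.6348, -0.1941], [0.6191, -0.2084], [0.6268, -0.2014]]
16.35 [ 0.6293674  -0.27580589  0.07736012] [0.08359276 0.36313129 0.62380031] -0.0001334313572953817
63 [ 0.61205895 -0.28389188  0.10034698] [ 0.64249751 -0.26350698  0.11987533] [ 0  0  0  0  0  0 11 11 24 17]
```

View pics/c3.png

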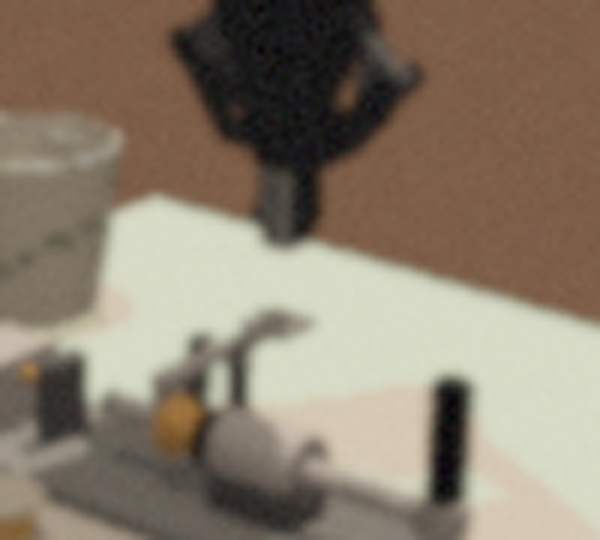

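The striker stays cocked (handle at crop (450,440), still back). The shut tips are at (285,240), about 38 mm above the pad. I'll lower them to just above it, then press in small steps.

move_arm:
  commands:
    - {"linear": [-1, 3, 12], "delta_rot": [0, 0, 0], "fingers": 0}
    - {"linear": [-1, 3, 22], "delta_rot": [0, 0, 0], "fingers": 0}
    - {"linear": [-1, 3, 29], "delta_rot": [0, 0, 0], "fingers": 0}
    - {"linear": [-1, 3, 33], "delta_rot": [0, 0, 0], "fingers": 0}
    - {"linear": [-1, 3, 33], "delta_rot": [0, 0, 0], "fingers": 0}
    - {"linear": [-1, 3, 33], "delta_rot": [0, 0, 0], "fingers": 0}

```text
t: 16.85
tcp_pos: [0.6345, -0.2781, 0.0464]
eef_rot: [-180.0, -0.0, 90.8]
force: [-0.4, 0.0, -0.0]
width: -0.0
grip_force: 0.0
```

move_arm:
  commands:
    - {"linear": [0, 0, 1], "delta_rot": [0, 0, 0], "fingers": 0}
    - {"linear": [0, 0, 2], "delta_rot": [0, 0, 0], "fingers": 0}
    - {"linear": [0, 0, 3], "delta_rot": [0, 0, 0], "fingers": 0}
    - {"linear": [0, 0, 4], "delta_rot": [0, 0, 0], "fingers": 0}
    - {"linear": [0, 0, 5], "delta_rot": [0, 0, 0], "fingers": 0}
    - {"linear": [0, 0, 6], "delta_rot": [0, 0, 0], "fingers": 0}
    - {"linear": [0, 0, 6], "delta_rot": [0, 0, 0], "fingers": 0}

```text
t: 17.43
tcp_pos: [0.6344, -0.278, 0.0404]
eef_rot: [-180.0, -0.0, 90.8]
force: [-0.8, -0.3, -1.0]
width: -0.0002
grip_force: 0.0
```

```bash
cat > k.py <<'E'
from col import *
p=optics.snapshot("scene")[0]; collar(p); s=sensors.get_state(); print(s['t'],s['tcp_pos'],s['force'])
E
python3 k.py
```

```text
53 [244.64 195.13] x range [[0.6348, -0.1941], [0.619, -0.2084], [0.6266, -0.2015]]
17.4833 [ 0.63451462 -0.27806271  0.04047615] [-0.05675825  0.62578336 -0.0706257 ]
```

move_arm:
  commands:
    - {"linear": [0, 0, 1], "delta_rot": [0, 0, 0], "fingers": 0}
    - {"linear": [0, 0, 2], "delta_rot": [0, 0, 0], "fingers": 0}
    - {"linear": [0, 0, 3], "delta_rot": [0, 0, 0], "fingers": 0}
    - {"linear": [0, 0, 4], "delta_rot": [0, 0, 0], "fingers": 0}
    - {"linear": [0, 0, 4], "delta_rot": [0, 0, 0], "fingers": 0}
    - {"linear": [0, 0, 4], "delta_rot": [0, 0, 0], "fingers": 0}

```text
t: 17.98
tcp_pos: [0.6348, -0.2782, 0.0374]
eef_rot: [180.0, 0.0, 90.8]
force: [-2.2, 1.7, 4.8]
width: 0.0002
grip_force: 2.2
```

```bash
python3 k.py
```

```text
55 [244.53 195.22] x range [[0.6345, -0.1937], [0.6187, -0.2079], [0.6265, -0.2009]]
18.0333 [ 0.6347712  -0.27817766  0.03739252] [-1.76167004  1.02046929  3.96382909]
```

move_arm:
  commands:
    - {"linear": [0, 0, 1], "delta_rot": [0, 0, 0], "fingers": 0}
    - {"linear": [0, 0, 2], "delta_rot": [0, 0, 0], "fingers": 0}
    - {"linear": [0, 0, 3], "delta_rot": [0, 0, 0], "fingers": 0}
    - {"linear": [0, 0, 3], "delta_rot": [0, 0, 0], "fingers": 0}
    - {"linear": [0, 0, 3], "delta_rot": [0, 0, 0], "fingers": 0}

```text
t: 18.45
tcp_pos: [0.6349, -0.2784, 0.0351]
eef_rot: [180.0, 0.0, 90.8]
force: [-3.8, 1.8, 8.3]
width: -0.0001
grip_force: 3.8
```

```bash
python3 k.py
```

```text
53 [244.45 195.21] x range [[0.6345, -0.1937], [0.6187, -0.208], [0.6267, -0.2008]]
18.5 [ 0.63493611 -0.27838748  0.03510474] [-2.00406522  1.45672614  8.13634201]
```

move_arm:
  commands:
    - {"linear": [0, 0, 1], "delta_rot": [0, 0, 0], "fingers": 0}
    - {"linear": [0, 0, 2], "delta_rot": [0, 0, 0], "fingers": 0}
    - {"linear": [0, 0, 2], "delta_rot": [0, 0, 0], "fingers": 0}
    - {"linear": [0, 0, 2], "delta_rot": [0, 0, 0], "fingers": 0}

```text
t: 18.83
tcp_pos: [0.6351, -0.2785, 0.0329]
eef_rot: [179.9, 0.0, 90.8]
force: [-1.2, 0.2, 3.8]
width: -0.0005
grip_force: 1.8
```

```bash
python3 k.py
```

```text
11 [241.82 195.36] x range [[0.6338, -0.193], [0.6279, -0.1983], [0.6313, -0.1953]]
18.8833 [ 0.63507269 -0.27844166  0.03255261] [-0.68022481  0.45151184  3.61721706]
```

move_arm:
  commands:
    - {"linear": [0, 0, 0], "delta_rot": [0, 0, 0], "fingers": 0}
    - {"linear": [0, 0, -10], "delta_rot": [0, 0, 0], "fingers": 0}
    - {"linear": [0, 0, -40], "delta_rot": [0, 0, 0], "fingers": 0}
    - {"linear": [0, 0, -80], "delta_rot": [0, 0, 0], "fingers": 0}
    - {"linear": [0, 0, -120], "delta_rot": [0, 0, 0], "fingers": 0}
    - {"linear": [0, 0, -120], "delta_rot": [0, 0, 0], "fingers": 0}
    - {"linear": [0, 0, -120], "delta_rot": [0, 0, 0], "fingers": 0}

```text
t: 19.47
tcp_pos: [0.6369, -0.2793, 0.1566]
eef_rot: [179.6, 0.2, 90.8]
force: [0.4, 0.3, -1.1]
width: 0.0001
grip_force: 0.0
```

```bash
python3 k.py; python3 - <<'E'
from h import *
p=optics.snapshot("scene")[0]; cv2.imwrite("pics/c4.png",cv2.resize(p[155:225,195:305],None,fx=7,fy=7,interpolation=cv2.INTER_CUBIC)[:,:,::-1])
E
```

```text
32 [231.59 191.69] x range [[0.6756, -0.1877], [0.6616, -0.2004], [0.6674, -0.1951]]
19.5167 [ 0.63528045 -0.27846062  0.15323168] [-0.88709199 -0.24870154 -1.34289276]
```

View pics/c4.png

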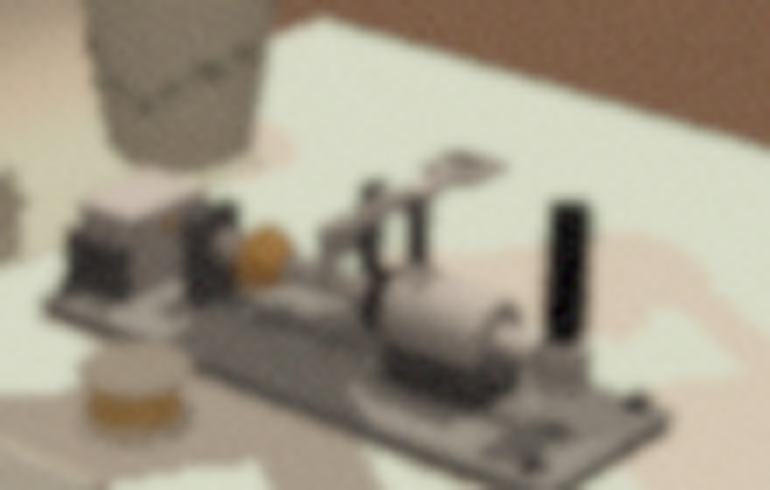

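Fired: the collar is at crop (262,255) and the handle at (570,270), both back at rest. Now checking the pin.

```bash
python3 - <<'E'
from h import *
q=optics.snapshot("top")[0]
p=optics.snapshot("scene")[0][:,:,::-1]; o=cv2.imread("pics/scene0.png")
for nm,a,b in(("scene",o,p),("top",cv2.imread("pics/top0.png"),q[:,:,::-1])):
    for k in(a,b):
        h=cv2.cvtColor(np.ascontiguousarray(k),cv2.COLOR_BGR2HSV)
        w=h[180:194,212:228,1] if nm=="scene" else h[130:142,284:294,1]
        print(nm);print(w)
E
```

```text
scene
[[ 39  39  39  37  38  38  39  38  41  43  43  43  43  39  37  36]
 [ 38  35  36  36  38  38  35  37  38  41  40  43  40  33  29  28]
 [ 36  35  34  35  34  35  36  35  38  37  41  39  37  28  27  27]
 [ 35  35  36  35  36  36  38  41  39  44  44  38  31  29  29  28]
 [ 38  37  36  35  38  41  40  50  48  44  40  37  28  29  28  28]
 [ 41  38  37  41  39  45  67  87  90  64  39  32  37  27  33  33]
 [ 44  41  43  42  46  63  94 122 124 100  47  29  27  39  34  46]
 [ 50  42  44  46  49  61  95 127 133  97  53  34  24  42  46  41]
 [ 42  41  43  40  50  53  70  85 101  74  32  39  38  35  43  44]
 [ 37  39  40  46  43  44  45  56  56  44  38  25  38  46  41  48]
 [ 32  36  39  45  46  43  47  44  36  50  25  28  43  49  43  55]
 [ 21  37  41  43  47  41  42  41  49  60  33  27  28  41  50  57]
 [ 30  40  44  48  46  41  44  41  36  48  31  27  31  38  45  74]
 [ 23  47  41  45  47  42  42  47  39  28  40  28  20  33  38  77]]
scene
[[40 39 36 38 38 37 37 39 43 40 42 41 42 39 37 36]
 [35 36 36 34 34 36 36 36 39 38 36 40 38 35 28 26]
 [35 34 35 35 34 36 34 35 38 38 40 41 36 28 26 
[... 787 characters left out ...]
 51  70  90 136 154 147 103  62  55  56]
 [ 50  55  64 103 134 119  81  56  52  50]
 [ 45  57  64  77  86  73  64  54  51  54]
 [ 47  53  57  58  51  50  64  49  57  54]
 [ 55  54  61  50  52  48  52  51  48  51]
 [ 44  38  32  46  49  59  48  51  55  52]
 [ 44  48  59  52  54  46  51  46  51  48]]
top
[[43 42 40 43 40 40 38 41 38 40]
 [44 44 43 44 44 42 42 44 46 44]
 [49 51 50 53 51 51 47 49 51 50]
 [53 52 59 64 73 66 66 53 51 54]
 [59 63 56 60 66 66 67 54 55 48]
 [51 53 52 55 58 55 52 51 54 54]
 [52 50 54 46 47 53 48 49 52 54]
 [49 50 49 49 52 48 52 49 49 53]
 [49 50 50 53 48 45 53 50 54 48]
 [50 51 44 49 49 42 54 48 45 49]
 [53 50 45 50 47 70 52 44 36 58]
 [50 56 45 54 33 46 52 49 46 50]]
```

The brass pin has almost vanished in the top view, which leaves about 1 mm proud, so it is driven home. The arm is clear of everything, so I'm handing in.

```bash
python3 -c "
from h import *
print(workorder.sign_off())"
```

```text
the job is handed in; nothing more can be done
None
```

The striker was cocked on the sear, released and then tripped gently; it fired and drove the pin in to about 1 mm proud as seen from above, the arm is clear of the bench, and the job is handed in (no verdict was returned).

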